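# Tip the standing lid flat and cover the pan of eggs

### The arm

A 7-joint arm with a two-finger parallel gripper is mounted at the origin on the work surface. World frame = base frame: x ahead of the robot, y to its left, z up, the work surface at z = 0. Lengths are in m, angles in rad, forces in N, time in s.
With the tool pointing down it reaches from about 0.4 to 0.75 m from the base axis. Payload 19.5 kg.
Tool frame: the origin (TCP) lies midway between the tips of the shut fingers; the grasp point (between the pads) lies 19 mm behind it; z points along the fingers, y is the line along which they close (so a half turn about z gives the same grasp; the last joint's range is limited). The gripper opens to 85 mm and grips with 20 to 120 N. Pads are 22 mm wide; open, the fingers measure 114 mm over their backs; the gripper's body (76 mm by 85 mm) begins 54 mm behind the grasp point. The pads swing forward as they close: fully open they stand 13 mm farther back than shut.
Start: joints at [-1.237, 0.707, -0.028, 1.485, 0.022, 0.951, -0.075], TCP at [0.211, 0.535, 0.231] pointing down, gripper open.
Joint ranges: [-2.71, 2.71], [-0.32, 2.16], [-1.57, 1.52], [0, 2.45], [-1.46, 4.6], [0, 2.02], [-2.83, 2.83]. Speed limits (rad/s): [1.89, 1.89, 2.57, 2.57, 3.01, 3.01, 3.01].

### API

Orientations are given as a unit quaternion [x, y, z, w].
In Python, from rig import bot gives the robot as it stands.
- The arm moves only by the shell command python3 -m crank 'ROWS'. ROWS is JSON, one flat list of numbers, 7 for each row, row after row: the turn, a rotation vector about the tool's x, y, z scaled (see below), then the shift along the tool's x, y, z scaled (see below), then the opening, from -1 (shut) to 1 (fully open), so that 0 is half open. In form: [ax, ay, az, tx, ty, tz, claw, ax, ay, az, tx, ty, tz, claw, ...]. A call has exactly 10 rows; each row is the pose to reach, as a shift and turn from the pose commanded when the call began, along the tool's axes at that moment, turning the shorter way round; what a row does not reach only later rows make up. The controller multiplies each number of a shift by 0.75 m and each number of a turn by 180 degrees. A row lasts 1/10 s, in which the tool goes at most 50 mm and 8.59 degrees, less where a joint would pass 70% of its speed; a pose out of reach is approached as far as the arm can. A call with a number of a shift or a turn outside -1 to 1 is refused whole. A call with a gripper value outside its range is refused whole. The fingers move at their own pace and stop on an object; the grip force is fixed at half the most. Time passes only in rows, so rows that repeat a pose let the fingers close, or fill a call up. It gives the time, the measured TCP pose, the force, the opening and the grip force at its end, in the units of the state.
- bot.sense(): the state, without advancing time (a new reading comes with each control period).
- bot.capture(name): name is "scene" or "top"; returns (picture, depth): 480x640x3 uint8, red, green, blue; 480x640 float32, m along the optical axis (not along the pixel's ray), 0 where there is no reading.
- bot.calibration(name): a dict with "fx", "fy", "cx", "cy" (pixels), "pose" (4x4, takes a point from camera to world coordinates). Camera axes: x right, y up, looking along -z (the intrinsics and any distortion apply to the point x, -y, -z); pixel columns grow to the right and rows downward; lengths in m; the calibration is good to about 2 mm. A picture is of the moment at which its call begins. calibration takes no time and is no camera call.
- bot.sign_off(): hands the job in; it is judged then, once.
The state is a dict: "clock": time; "joint_positions": joint angles; "qd": joint speeds; "effort": joint torques, N m; "tcp_pos": TCP position; "tool_rot": TCP orientation; "ft_force": force on the tool from outside, world axes, zero at the start; "ft_torque": the same for the moment, N m; "width": finger opening in m; "grasp_force": force on a finger pad.
Only numpy, scipy, OpenCV 4.12 (cv2) and the standard library are available. Lean on these libraries where they do the work, as an engineer would, in place of code of your own. Each camera call takes 0.05 s, during which the arm holds its last target. There are 200 camera calls.

### The job

The blue lid of the steel pan has been left standing on its long edge on the white cutting board. Give it a light push so that it topples onto its open underside and lies flat on the board, handle up (do not grip or pick it up while it stands on edge, and never let it fall over onto its handle); then lift it by the handle, carry it level, and set it on the pan of eggs so that it sits fully down all round. Let go, and leave the pan, bowl, jar and mug where they are.

Things in the scene. Friction and masses are not known exactly. Their poses are not given: they have to be found in the camera images.
- lid: blue plastic lid, 250 g, 170 (own x) by 112 (own y) by 24 mm (own z, without handle). Origin: centre of its open underside, z towards the handle. Top plate z 20 to 24 mm, hollow below, skirt 4 mm thick, opening 162 by 104 mm. At the start it stands free on its own -y side (y up, 112 mm tall, foot 24 mm wide) near the board's middle, facing any way; mass centre about 16 mm from the rim plane
- lid_handle (a point): middle of the lid's black bar handle, 50 mm over the lid's origin along its z, same axes as the lid. Bar along x: 84 mm long, 14 mm wide (y), 12 mm thick (z), two legs at x +-34 mm, 20 mm free between bar and top plate
- lid_upper_edge (a point): middle of the long edge that is uppermost at the start, on the outer (handle-side) face of the top plate: x 0, y +56, z +24 mm in the lid's frame. Pushed here from the handle side, the standing lid topples onto its open side after leaning about 17 degrees; it needs only 8 degrees to fall the wrong way, onto the handle
- pan: steel rectangular pan with upright walls, 154 (own x) by 96 mm (own y) outside, 65 mm high, 0.8 kg, loose, six boiled eggs below its rim. Origin: centre of its underside, z up. The lid's skirt goes outside the rim with 4 mm to spare on each side, either way round; fully seated, the top plate rests on the rim and the lid's origin is 45 mm over the pan's
- board: white cutting board fixed to the table, 320 mm (own x) by 270 mm (own y), 10 mm thick. Origin: centre of its underside, z up; its top is 10 mm over the table
- bowl: empty steel bowl, 116 mm across, 50 mm high; bystander. Origin: centre of its underside
- jar: amber jar with a red cap, 64 mm across, 85 mm high; bystander. Origin: centre of its underside
- mug: white ceramic mug, 80 mm across, 90 mm high, handle at its own +y; bystander. Origin: centre of its underside
Mind the look-alikes: they are no part of the job. Of the things that look like the lid, the largest one is meant.

How it is judged:
On the way:
1. the lid lies flat on the cutting board, handle up, at rest and not touched by the fingers (angle between lid's own z axis and vertical below 0.1 rad and z of lid in the frame of board between 0.005 and 0.015 m and linear speed of lid below 0.03 m/s and contact force between the fingers and lid below 0.3 N), for 0.2 s.
At the end, for the whole second after the job is handed in: The lid sits on the pan, handle up and level (within 3 degrees), centred within 7 mm and lined up within 6 degrees, its origin 45 mm (+-3 mm) over the pan's origin, at rest; the pan stands on the table (horizontal distance between lid and pan below 0.007 m and z of lid in the frame of pan between 0.042 and 0.048 m and angle between the x axis of lid and the x axis of pan, either way round below 0.1 rad and angle between each of lid, pan's own z axis and vertical below 0.05 rad and height (world z) of pan below 0.004 m and linear speed of lid below 0.01 m/s); the robot touches nothing.
It fails at once if the lid toppled the wrong way, onto its handle (angle between lid's own z axis and vertical above 2 rad).
It fails at once if the lid raised while on edge or carried steeply tilted (tilted over 35 degrees with its origin more than 80 mm over the board's top) (angle between lid's own z axis and vertical above 0.6 rad and z of lid in the frame of board above 0.09 m).
It fails at once if the standing lid gripped or pushed hard (over 15 N) (angle between lid's own z axis and vertical above 0.6 rad and contact force between the fingers and lid above 15 N).
It fails at once if the pan moved more than 30 mm (distance of pan from where it was at the start of the episode above 0.03 m).
It fails at once if the bowl, jar or mug moved more than 20 mm (distance of any of bowl, jar, mug from where it was at the start of the episode above 0.02 m).
It also fails if it takes over 54 s, if anything falls off the work surface, if the arm or the gripper's body presses on something with over 40 N, if the wrist force passes 120 N, or if a joint passes its speed limit or range.

## Working session

There is one attempt and no reset: what is moved stays moved. The work goes in short steps, Python scripts to look and compute and a shell command to move; the robot and the scene stay as the last step left them, time stands still between calls to the robot, and variables do not carry over. Pictures are saved under pics/ and viewed, at most 10 in all, crops included, and the job is handed in when it is done.

```bash
ls; mkdir -p pics; cat > h.py <<'E'
from rig import bot
import numpy as np, cv2
from scipy.spatial.transform import Rotation as R
def cloud(n):
    p,d=bot.capture(n); c=bot.calibration(n)
    v,u=np.mgrid[:480,:640]
    P=np.stack([(u-c['cx'])/c['fx']*d,-(v-c['cy'])/c['fy']*d,-d],-1)
    T=np.array(c['pose']); W=P@T[:3,:3].T+T[:3,3]; W[d==0]=np.nan
    return p,W
E
python3 - <<'E'
from h import *
for n in('scene','top'):
    p,W=cloud(n); cv2.imwrite(f'pics/{n}0.png',p[:,:,::-1]); np.savez(f'{n}0.npz',p=p,W=W)
    c=bot.calibration(n); print({k:(np.round(v,3).tolist() if k=='pose' else v) for k,v in c.items()})
print(bot.sense())
E
```

```text
pics
{'fx': 437.9330237279891, 'fy': 437.9330237279891, 'cx': 327.8447436875524, 'cy': 239.77580837914542, 'pose': [[0.367, -0.606, 0.706, 1.198], [0.93, 0.241, -0.277, -0.407], [-0.002, 0.758, 0.652, 0.704], [0.0, 0.0, 0.0, 1.0]]}
{'fx': 506.7478855403237, 'fy': 506.7478855403237, 'cx': 324.65788352194835, 'cy': 237.12963340660284, 'pose': [[-0.013, 0.998, -0.064, 0.451], [-1.0, -0.015, -0.023, -0.15], [-0.024, 0.064, 0.998, 1.147], [0.0, 0.0, 0.0, 1.0]]}
{'clock': 0.1, 'joint_positions': array([-1.23672142,  0.70695929, -0.02761694,  1.484966  ,  0.02197408,
        0.95084772, -0.07548517]), 'qd': array([-0.00154971, -0.00221221,  0.00108172, -0.00027198, -0.00066693,
        0.00166675, -0.00148037]), 'effort': array([ 1.06330324e-03, -8.84288478e+01,  1.23679798e+00, -2.36452156e+01,
        1.70891150e-02,  5.14386222e-03,  8.95429906e-06]), 'tcp_pos': array([0.21093217, 0.53467409, 0.23091774]), 'tool_rot': array([ 1.86784304e-01,  9.82400850e-01, -4.32148584e-04, -8.06713740e-05]), 'ft_force': array([ 0.01269039, -0.50553874,  0.05316454]), 'ft_torque': array([-0.06503853, -0.05220541,  0.01747852]), 'grasp_force': 0.0, 'width': 0.08526680062236781}
```

View pics/scene0.png

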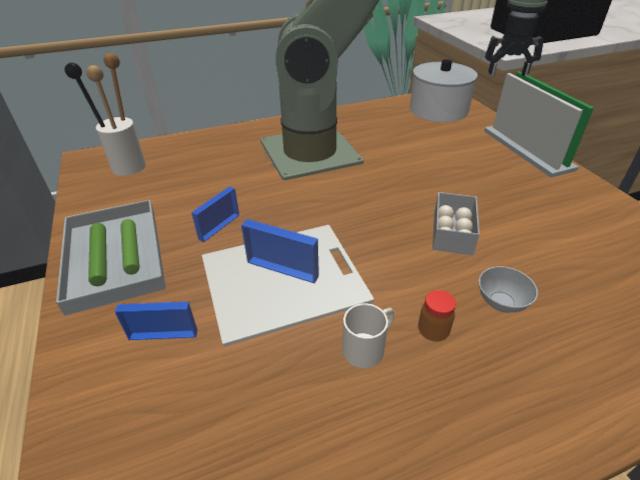

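View pics/top0.png

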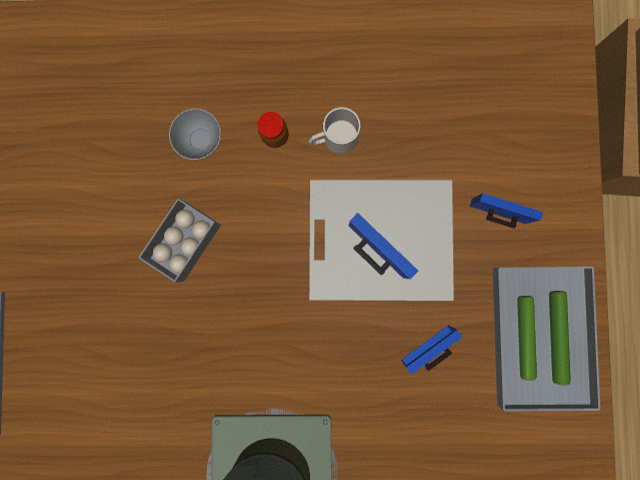

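The scene and top views show three blue upright lids in the top picture: (383,246) on the board, (507,210) to the right and (431,350) below right. The one on the white board is the largest and matches the description. Its handle faces lower-left, towards the robot. The pan of six eggs is at (180,240), the bowl at (195,134), the jar at (271,127) and the mug at (341,131).

```bash
python3 - <<'E'
from h import *
D=np.load('top0.npz');p,W=D['p'],D['W']
hsv=cv2.cvtColor(p,cv2.COLOR_RGB2HSV)
m=((hsv[...,0]>105)&(hsv[...,0]<130)&(hsv[...,1]>150)).astype(np.uint8)
n,l,s,c=cv2.connectedComponentsWithStats(m)
for i in range(1,n):
    if s[i,4]<100: continue
    Q=W[l==i]; Q=Q[~np.isnan(Q[:,0])]; zt=np.percentile(Q[:,2],97); t=Q[Q[:,2]>zt-.008]
    r=cv2.minAreaRect((t[:,:2]*1000).astype(np.float32)); print(c[i].round(),s[i,4],'ztop',zt.round(3),'rect mm',r, cv2.boxPoints(r).round().tolist(),'z range',np.percentile(Q[:,2],[2,50,98]).round(3))
# pan: points with z 50..75 near pan px
sub=np.zeros(m.shape,bool); sub[185:295,125:235]=1
for lo,hi in((.055,.075),):
    q=W[sub&(W[...,2]>lo)&(W[...,2]<hi)]
    r=cv2.minAreaRect((q[:,:2]*1000).astype(np.float32)); print('pan',len(q),r,np.percentile(q[:,2],[5,50,95]))
# board
b=(np.abs(W[...,2]-.01)<.006)&(hsv[...,1]<40)&(hsv[...,2]>150)
b=cv2.morphologyEx(b.astype(np.uint8),cv2.MORPH_OPEN,np.ones((5,5)))
q=W[b>0]; print('board',cv2.minAreaRect((q[:,:2]*1000).astype(np.float32)),np.median(q[:,2]))
# handle: dark points on board near lid
h=(hsv[...,2]<60)&(W[...,2]>.02); h[:, :330]=0;h[:,420:]=0;h[:220]=0;h[290:]=0
q=W[h];print('handle',len(q),cv2.minAreaRect((q[:,:2]*1000).astype(np.float32)),np.percentile(q[:,2],[2,50,98]))
cv2.imwrite('pics/crop.png',cv2.resize(p[180:310,300:460,::-1],None,fx=4,fy=4))
print(bot.calibration('top')['pose'])
E
```

```text
[508. 209.] 898 ztop 0.089 rect mm ((576.3529663085938, -514.1710205078125), (130.85545349121094, 19.57508087158203), 71.36137390136719) [[546.0, -573.0], [565.0, -579.0], [607.0, -455.0], [588.0, -449.0]] z range [0.018 0.085 0.09 ]
[384. 247.] 1036 ztop 0.126 rect mm ((497.0306701660156, -243.642578125), (168.09271240234375, 23.990009307861328), 45.386444091796875) [[429.0, -295.0], [447.0, -312.0], [565.0, -192.0], [548.0, -175.0]] z range [0.067 0.122 0.126]
[431. 349.] 1014 ztop 0.09 rect mm ((278.9638671875, -346.2799072265625), (18.611494064331055, 128.3495635986328), 35.49489212036133) [[234.0, -299.0], [309.0, -404.0], [324.0, -393.0], [249.0, -289.0]] z range [-0.     0.084  0.09 ]
pan 561 ((518.2001953125, 196.25755310058594), (98.44220733642578, 154.9897918701172), 56.401702880859375) [0.05627764 0.06386595 0.06818642]
board ((515.3209228515625, -249.26629638671875), (319.8503112792969, 267.7956237792969), 89.0157241821289) 0.010223193039950118
handle 266 ((478.4490966796875, -224.27764892578125), (80.60171508789062, 30.378498077392578), 45.6380729675293) [0.06880506 0.0726927  0.07600969]
[[-0.01337546  0.99786264 -0.06396286  0.45051109]
 [-0.99961275 -0.01490517 -0.02349844 -0.14994488]
 [-0.02440159  0.06362379  0.99767559  1.14652057]
 [ 0.          0.          0.          1.        ]]
```

View pics/crop.png

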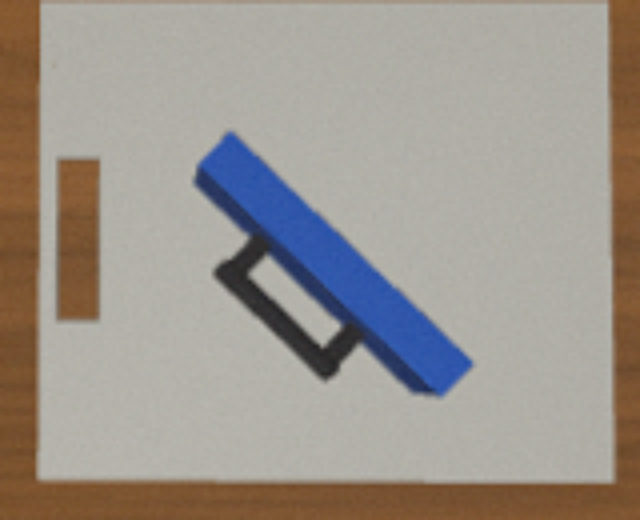

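The crop confirms it: the lid on the board has a slab 168×24 mm with its top at z 0.122. The look-alikes are about 130 mm long and 0.09 m tall. The push goes along n = (0.712, -0.702), from the handle side.

```bash
cat >> h.py <<'E'
def rel(*wps):   # wps: (x,y,z,yaw_deg of tool y, tool down) -> scaled turn+shift from current pose
    s=bot.sense(); R0=R.from_quat(s['tool_rot']); p0=s['tcp_pos']
    print('t',round(s['clock'],2),'tcp',p0.round(4),'f',s['ft_force'].round(1),'w',round(s['width'],4),'q',s['joint_positions'].round(2))
    for x,y,z,a in wps:
        a=np.radians(a); Y=np.array([np.cos(a),np.sin(a),0]); Z=np.array([0,0,-1.]); X=np.cross(Y,Z)
        r=(R0.inv()*R.from_matrix(np.c_[X,Y,Z])).as_rotvec()/np.pi
        t=R0.inv().apply(np.array([x,y,z])-p0)/.75
        print(np.r_[r,t].round(4).tolist())
E
python3 - <<'E'
from h import *
rel((.47,.15,.25,15),(.3905,-.139,.22,-44.6))
E
```

```text
t 0.1 tcp [0.2109 0.5347 0.2309] f [ 0.  -0.5  0.1] w 0.0853 q [-1.24  0.71 -0.03  1.48  0.02  0.95 -0.08]
[-0.0003, 0.0001, 0.2971, -0.5096, -0.3504, -0.0251]
[-0.0002, 0.0003, 0.6282, -0.5524, -0.7477, 0.0152]
```

```bash
python3 -m crank '[0,0,0.297,-0.51,-0.35,-0.025,-1, 0,0,0.297,-0.51,-0.35,-0.025,-1, 0,0,0.297,-0.51,-0.35,-0.025,-1, 0,0,0.297,-0.51,-0.35,-0.025,-1, 0,0,0.297,-0.51,-0.35,-0.025,-1, 0,0,0.297,-0.51,-0.35,-0.025,-1, 0,0,0.297,-0.51,-0.35,-0.025,-1, 0,0,0.297,-0.51,-0.35,-0.025,-1, 0,0,0.297,-0.51,-0.35,-0.025,-1, 0,0,0.297,-0.51,-0.35,-0.025,-1]'
python3 - <<'E'
from h import *
rel((.435,-.182,.22,-44.6),(.435,-.182,.107,-44.6))
E
```

```text
clock: 1.1
tcp_pos: [0.4726, 0.1455, 0.2501]
tool_rot: [0.611, 0.792, -0.0, 0.001]
ft_force: [-0.6, 1.8, -0.1]
width: -0.0
grasp_force: 0.0
t 1.1 tcp [0.4726 0.1455 0.2501] f [-0.6  1.8 -0.1] w -0.0 q [-0.47  0.57  0.19  1.75 -0.13  0.84  0.03]
[0.0004, 0.0005, 0.3293, -0.4097, -0.1592, 0.0409]
[0.0004, 0.0005, 0.3293, -0.4094, -0.1593, 0.1916]
```

```bash
python3 -m crank '[0,0,0.329,-0.41,-0.159,0.04,-1, 0,0,0.329,-0.41,-0.159,0.04,-1, 0,0,0.329,-0.41,-0.159,0.04,-1, 0,0,0.329,-0.41,-0.159,0.04,-1, 0,0,0.329,-0.41,-0.159,0.04,-1, 0,0,0.329,-0.41,-0.159,0.04,-1, 0,0,0.329,-0.41,-0.159,0.04,-1, 0,0,0.329,-0.41,-0.159,0.04,-1, 0,0,0.329,-0.41,-0.159,0.04,-1, 0,0,0.329,-0.41,-0.159,0.04,-1]'
python3 - <<'E'
from h import *
rel((.435,-.182,.107,-44.6),(.4565,-.2036,.107,-44.6))
E
```

```text
clock: 2.1
tcp_pos: [0.4352, -0.1766, 0.22]
tool_rot: [0.921, 0.39, 0.0, -0.0]
ft_force: [0.9, 0.2, -0.6]
width: 0.0001
grasp_force: 0.0
t 2.1 tcp [ 0.4352 -0.1766  0.22  ] f [ 0.9  0.2 -0.6] w 0.0001 q [ 0.08  0.61  0.41  1.88 -0.35  0.73 -0.07]
[-0.0001, -0.0001, 0.003, -0.0053, 0.0049, 0.1507]
[-0.0001, -0.0001, 0.003, -0.0061, 0.0455, 0.1507]
```

```bash
python3 -m crank '[0,0,0,0,0,0.05,-1, 0,0,0,0,0,0.1,-1, 0,0,0,0,0,0.15,-1, 0,0,0,0,0,0.15,-1, 0,0,0,0,0.02,0.15,-1, 0,0,0,0,0.03,0.15,-1, 0,0,0,0,0.04,0.15,-1, 0,0,0,0,0.04,0.15,-1, 0,0,0,0,0.04,0.15,-1, 0,0,0,0,0.04,0.15,-1]'
python3 - <<'E'
from h import *
rel((.4885,-.2352,.107,-44.6))
p,W=cloud('scene'); cv2.imwrite('pics/s1.png',cv2.resize(p[150:350,180:400,::-1],None,fx=3,fy=3))
E
```

```text
clock: 3.1
tcp_pos: [0.4562, -0.1982, 0.1078]
tool_rot: [0.921, 0.389, -0.0, -0.0]
ft_force: [-0.1, 0.7, -0.4]
width: -0.0007
grasp_force: 0.0
t 3.1 tcp [ 0.4562 -0.1982  0.1078] f [-0.1  0.7 -0.4] w -0.0007 q [ 0.19  0.82  0.28  1.91 -0.46  0.48  0.03]
[-0.0, -0.0, 0.0022, -0.0054, 0.0652, 0.0011]
```

View pics/s1.png

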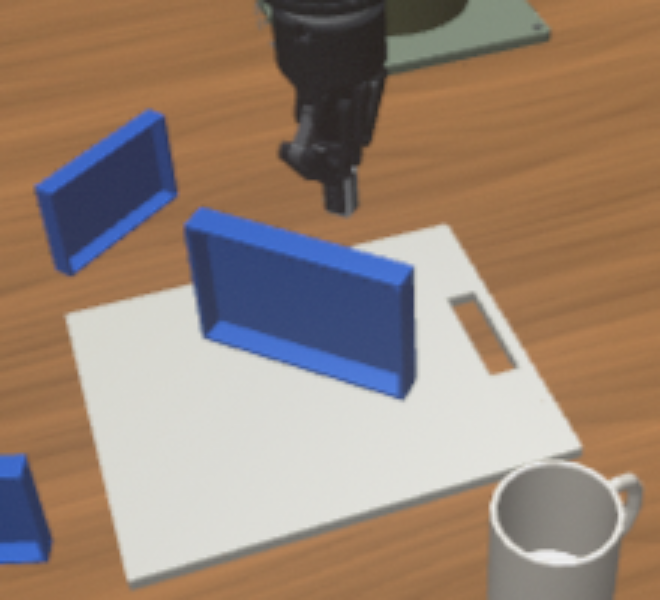

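The crop shows the shut fingers at (340,200), behind the standing lid and level with its upper edge. Next is a slow push.

```bash
python3 -m crank '[0,0,0.002,-0.005,0.015,0,-1, 0,0,0.002,-0.005,0.028,0,-1, 0,0,0.002,-0.005,0.036,0,-1, 0,0,0.002,-0.005,0.041,0,-1, 0,0,0.002,-0.005,0.046,0,-1, 0,0,0.002,-0.005,0.051,0,-1, 0,0,0.002,-0.005,0.056,0,-1, 0,0,0.002,-0.005,0.061,0,-1, 0,0,0.002,-0.005,0.066,0,-1, 0,0,0.002,-0.005,0.071,0,-1]'
python3 - <<'E'
from h import *
rel((.4885,-.2352,.107,-44.6))
p,W=cloud('scene')
hsv=cv2.cvtColor(p,cv2.COLOR_RGB2HSV)
m=(hsv[...,0]>105)&(hsv[...,0]<130)&(hsv[...,1]>150); m[:,:235]=0; m[:200]=0; m[290:]=0
Q=W[m]; Q=Q[~np.isnan(Q[:,0])]; u=Q[:,:2]@[.712,-.702]
for z in(.03,.05,.07,.09,.11,.12): k=abs(Q[:,2]-z)<.004; print(z,k.sum(),np.median(u[k]).round(4) if k.any() else 0)
E
```

```text
clock: 4.15
tcp_pos: [0.4922, -0.2386, 0.1076]
tool_rot: [0.922, 0.386, -0.0, 0.0]
ft_force: [0.6, 0.3, -0.1]
width: 0.0001
grasp_force: 0.1
t 4.15 tcp [ 0.4922 -0.2386  0.1076] f [ 0.6  0.3 -0.1] w 0.0001 q [ 0.23  0.87  0.32  1.73 -0.43  0.61  0.02]
[0.0, 0.0, 0.0002, -0.0003, -0.0066, 0.0008]
0.03 0 0
0.05 0 0
0.07 0 0
0.09 0 0
0.11 0 0
0.12 643 0.5478
```

```bash
python3 -m crank '[0,0,0,0,0.005,0,-1, 0,0,0,0,0.01,0,-1, 0,0,0,0,0.015,0,-1, 0,0,0,0,0.02,0,-1, 0,0,0,0,0.025,0,-1, 0,0,0,0,0.028,0,-1, 0,0,0,0,0.028,0,-1, 0,0,0,0,0.028,0,-1, 0,0,0,0,0.028,0,-1, 0,0,0,0,0.0,0,-1]'
python3 - <<'E'
from h import *
rel((.4885,-.2352,.107,-44.6))
p,W=cloud('scene'); cv2.imwrite('pics/s2.png',cv2.resize(p[150:350,180:400,::-1],None,fx=3,fy=3))
E
```

```text
clock: 5.2
tcp_pos: [0.4925, -0.2393, 0.1074]
tool_rot: [0.923, 0.386, 0.0, 0.001]
ft_force: [-0.1, -0.1, -0.5]
width: -0.0001
grasp_force: 0.0
t 5.2 tcp [ 0.4925 -0.2393  0.1074] f [-0.1 -0.1 -0.5] w -0.0001 q [ 0.23  0.87  0.32  1.73 -0.43  0.61  0.02]
[0.0005, 0.0001, -0.0001, 0.0002, -0.0077, 0.0005]
```

View pics/s2.png

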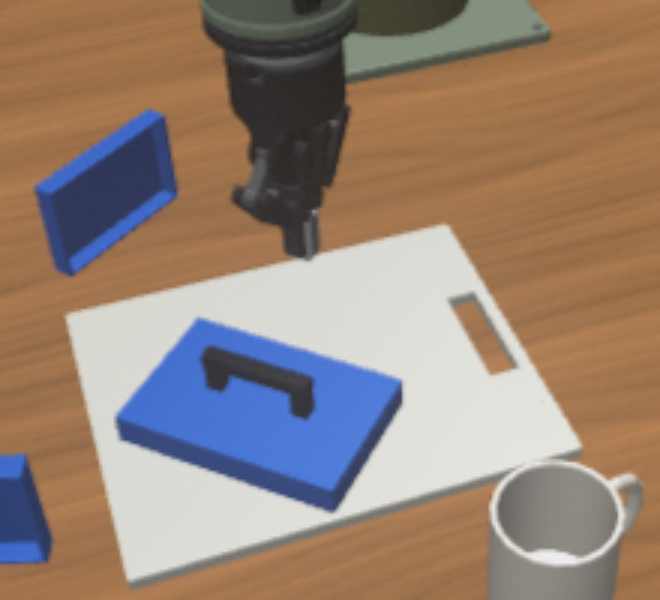

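The crop shows the lid lying flat on the board, handle up (bar at about (260,370)), and the fingers clear of it. Next I measure the lid and pan.

```bash
python3 - <<'E'
from h import *
for n in('scene','top'):
    p,W=cloud(n); hsv=cv2.cvtColor(p,cv2.COLOR_RGB2HSV)
    near=np.hypot(W[...,0]-.545,W[...,1]+.292)<.13
    m=(hsv[...,0]>105)&(hsv[...,0]<130)&(hsv[...,1]>130)&near&(abs(W[...,2]-.034)<.006)
    q=W[m]; r=cv2.minAreaRect((q[:,:2]*1000).astype(np.float32)); print(n,'plate',len(q),r,np.median(q[:,2]))
    h=(hsv[...,2]<70)&near&(W[...,2]>.05)&(W[...,2]<.075)
    q=W[h];r=cv2.minAreaRect((q[:,:2]*1000).astype(np.float32)); print('handle',len(q),r,np.percentile(q[:,2],[5,50,95]))
    near=np.hypot(W[...,0]-.518,W[...,1]-.196)<.11
    q=W[near&(W[...,2]>.058)&(W[...,2]<.072)]
    print('pan',len(q),cv2.minAreaRect((q[:,:2]*1000).astype(np.float32)),np.percentile(q[:,2],[5,50,95]))
E
```

```text
scene plate 2679 ((551.78955078125, -293.88653564453125), (169.2942657470703, 112.1270751953125), 46.111351013183594) 0.03197982652922493
handle 196 ((553.4617919921875, -293.8448181152344), (79.45356750488281, 12.71584415435791), 44.92691421508789) [0.05438497 0.06142909 0.06506074]
pan 318 ((521.7537231445312, 194.39393615722656), (96.3077163696289, 159.55206298828125), 56.31879425048828) [0.0586974  0.06236192 0.06474789]
top plate 532 ((546.8499755859375, -292.0532531738281), (167.04458618164062, 111.54971313476562), 45.7637939453125) 0.03421070010959837Traceback (most recent call last):
  File "<stdin>", line 8, in <module>
    return _quantile_unchecked(
        a, q, axis, out, overwrite_input, method, keepdims, weights)
    return _ureduce(a,
                    func=_quantile_ureduce_func,
    ...<5 lines>...
                    overwrite_input=overwrite_input,
                    method=method)
    r = func(a, **kwargs)
    result = _quantile(arr,
                       quantiles=q,
    ...<2 lines>...
                       out=out,
                       weights=wgt)
    slices_having_nans = np.isnan(arr[-1, ...])
                                  ~~~^^^^^^^^^
IndexError: index -1 is out of bounds for axis 0 with size 0
```

```bash
python3 - <<'E'
from h import *
rel((.549,-.293,.107,-44.1),(.549,-.293,.042,-44.1))
E
```

```text
t 5.35 tcp [ 0.4917 -0.2378  0.1078] f [-0.2 -0.7  0.3] w 0.0004 q [ 0.23  0.87  0.32  1.73 -0.43  0.61  0.02]
[-0.0001, -0.0, -0.0025, 0.0011, 0.1061, 0.001]
[-0.0001, -0.0, -0.0025, 0.0011, 0.1061, 0.0877]
```

```bash
python3 -m crank '[0,0,-0.0025,0.001,0.03,0,1, 0,0,-0.0025,0.001,0.06,0,1, 0,0,-0.0025,0.001,0.09,0,1, 0,0,-0.0025,0.001,0.106,0,1, 0,0,-0.0025,0.001,0.106,0,1, 0,0,-0.0025,0.001,0.106,0,1, 0,0,-0.0025,0.001,0.106,0,1, 0,0,-0.0025,0.001,0.106,0.03,1, 0,0,-0.0025,0.001,0.106,0.03,1, 0,0,-0.0025,0.001,0.106,0.03,1]'
python3 - <<'E'
from h import *
rel((.549,-.293,.042,-44.1))
p,W=cloud('scene'); cv2.imwrite('pics/s3.png',cv2.resize(p[150:350,180:400,::-1],None,fx=3,fy=3))
E
```

```text
clock: 6.35
tcp_pos: [0.549, -0.2934, 0.0855]
tool_rot: [0.921, 0.39, -0.0, -0.0]
ft_force: [0.4, -0.2, 1.1]
width: 0.0856
grasp_force: 0.0
t 6.35 tcp [ 0.549  -0.2934  0.0855] f [ 0.4 -0.2  1.1] w 0.0856 q [ 0.29  0.99  0.33  1.45 -0.4   0.77  0.  ]
[-0.0001, 0.0001, -0.0001, 0.0005, -0.0004, 0.0579]
```

View pics/s3.png

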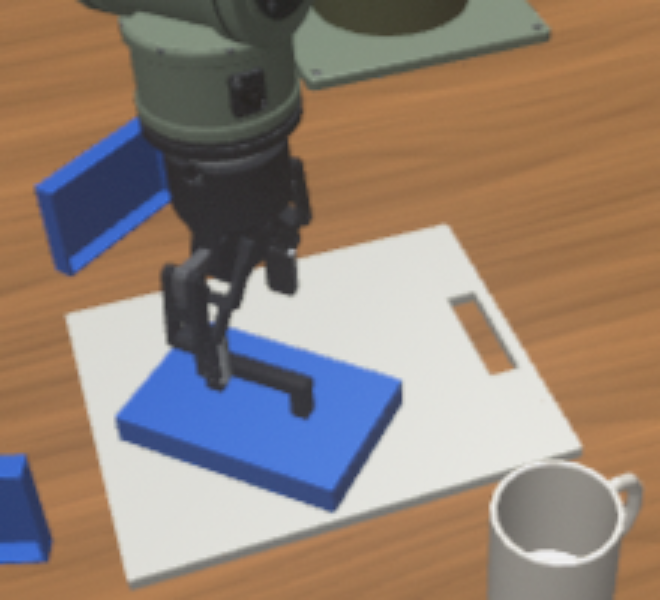

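The fingers straddle the bar at about (250,330). Next I descend and grip.

```bash
python3 -m crank '[0,0,0,0,0,0.02,1, 0,0,0,0,0,0.04,1, 0,0,0,0,0,0.057,1, 0,0,0,0,0,0.057,1, 0,0,0,0,0,0.057,-1, 0,0,0,0,0,0.057,-1, 0,0,0,0,0,0.057,-1, 0,0,0,0,0,0.057,-1, 0,0,0,0,0,0.057,-1, 0,0,0,0,0,0.057,-1]'
python3 -m crank '[0,0,0,0,0,0,-1, 0,0,0,0,0,0,-1, 0,0,0,0,0,-0.03,-1, 0,0,0,0,0,-0.06,-1, 0,0,0,0,0,-0.1,-1, 0,0,0,0,0,-0.14,-1, 0,0,0,0,0,-0.17,-1, 0,0,0,0,0,-0.17,-1, 0,0,0,0,0,-0.17,-1, 0,0,0,0,0,-0.17,-1]'
python3 - <<'E'
from h import *
rel((.53,-.05,.19,-10),(.52,.196,.19,56.4))
E
```

```text
clock: 7.4
tcp_pos: [0.5492, -0.2936, 0.0427]
tool_rot: [0.921, 0.39, 0.0, 0.0]
ft_force: [-1.1, 1.7, 5.9]
width: 0.0126
grasp_force: 59.4
clock: 8.4
tcp_pos: [0.5487, -0.2933, 0.1687]
tool_rot: [0.921, 0.39, -0.001, -0.001]
ft_force: [-0.1, -1.0, -1.6]
width: 0.0128
grasp_force: 59.0
t 8.4 tcp [ 0.5487 -0.2933  0.1687] f [-0.1 -1.  -1.6] w 0.0128 q [ 0.27  0.89  0.38  1.38 -0.36  0.94 -0.03]
[-0.0005, -0.0, -0.1896, 0.2155, -0.2438, -0.0281]
[-0.0005, -0.0003, -0.5585, 0.4416, -0.4818, -0.0279]
```

```bash
python3 -m crank '[0,0,-0.02,0.02,-0.024,-0.028,-1, 0,0,-0.06,0.06,-0.07,-0.028,-1, 0,0,-0.1,0.11,-0.12,-0.028,-1, 0,0,-0.14,0.15,-0.17,-0.028,-1, 0,0,-0.18,0.19,-0.21,-0.028,-1, 0,0,-0.22,0.23,-0.26,-0.028,-1, 0,0,-0.26,0.27,-0.3,-0.028,-1, 0,0,-0.28,0.29,-0.32,-0.028,-1, 0,0,-0.29,0.3,-0.33,-0.028,-1, 0,0,-0.29,0.3,-0.33,-0.028,-1]'
python3 - <<'E'
from h import *
rel((.5195,.1953,.16,56.4))
E
```

```text
clock: 9.4
tcp_pos: [0.5279, 0.041, 0.1902]
tool_rot: [0.655, 0.756, -0.0, -0.0]
ft_force: [-0.0, -0.4, -1.4]
width: 0.0128
grasp_force: 59.1
t 9.4 tcp [0.5279 0.041  0.1902] f [-0.  -0.4 -1.4] w 0.0128 q [-0.24  0.7   0.18  1.71 -0.18  0.74  0.18]
[-0.0003, -0.0002, -0.268, 0.2053, 0.0181, 0.0403]
```

```bash
python3 -m crank '[0,0,-0.03,0.02,0.002,0.004,-1, 0,0,-0.06,0.045,0.004,0.01,-1, 0,0,-0.1,0.08,0.007,0.016,-1, 0,0,-0.14,0.11,0.01,0.022,-1, 0,0,-0.18,0.14,0.012,0.028,-1, 0,0,-0.22,0.17,0.015,0.034,-1, 0,0,-0.255,0.195,0.017,0.04,-1, 0,0,-0.268,0.205,0.018,0.04,-1, 0,0,-0.268,0.205,0.018,0.04,-1, 0,0,-0.268,0.205,0.018,0.04,-1]'
python3 - <<'E'
from h import *
rel((.5195,.1953,.12,56.4))
s=bot.sense(); off=s['tcp_pos']
zt=off[2]-.0327+.024+ .0  # plate top height expected
print('plate z exp',zt)
for n in('scene','top'):
    p,W=cloud(n); hsv=cv2.cvtColor(p,cv2.COLOR_RGB2HSV)
    near=np.hypot(W[...,0]-.5195,W[...,1]-.195)<.13
    m=(hsv[...,0]>105)&(hsv[...,0]<130)&(hsv[...,1]>130)&near&(abs(W[...,2]-zt)<.006)
    q=W[m]; print(n,'plate',len(q),cv2.minAreaRect((q[:,:2]*1000).astype(np.float32)),np.median(q[:,2]))
    cv2.imwrite(f'pics/{n}4.png',cv2.resize((p[100:320,340:600] if n=='scene' else p[150:330,80:300])[:,:,::-1],None,fx=2.7,fy=2.7))
E
```

```text
clock: 10.4
tcp_pos: [0.5203, 0.1927, 0.1609]
tool_rot: [0.292, 0.956, -0.0, 0.0]
ft_force: [0.3, 0.2, -2.0]
width: 0.0132
grasp_force: 59.1
t 10.4 tcp [0.5203 0.1927 0.1609] f [ 0.3  0.2 -2. ] w 0.0132 q [-0.4   0.77 -0.03  1.65  0.04  0.72  0.53]
[-0.0002, 0.0002, -0.0019, 0.0029, 0.0024, 0.0545]
plate z exp 0.15217451353010028
scene plate 1687 ((523.5743408203125, 190.54254150390625), (111.55806732177734, 172.9540252685547), 55.90302658081055) 0.1503157069468033
top plate 3212 ((519.711669921875, 192.0623779296875), (113.11856842041016, 169.75436401367188), 56.21437454223633) 0.1524910770557366
```

View pics/scene4.png

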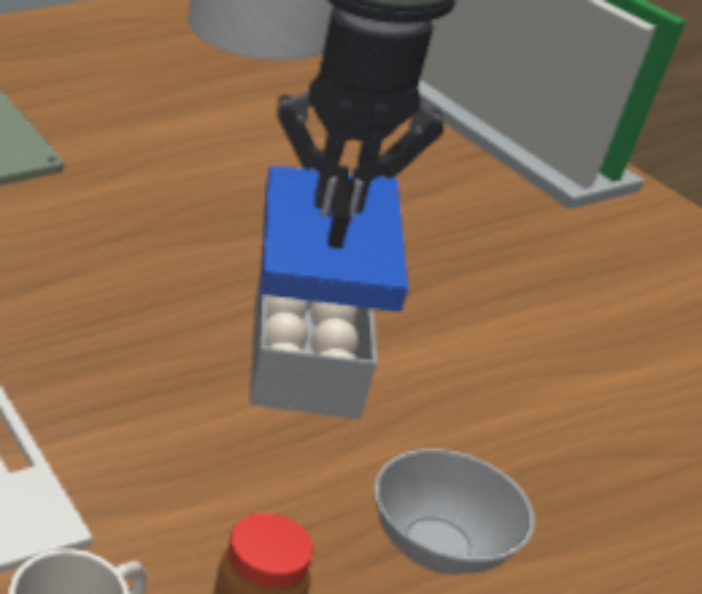

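The crop shows the lid held level above the pan, (335,240) over (315,340). Both cameras agree it needs a shift of about (-1.6, +4.1) mm.

```bash
python3 - <<'E'
from h import *
rel((.5186,.1968,.112,56.5))
E
```

```text
t 10.5 tcp [0.5202 0.193  0.161 ] f [ 0.3  0.5 -2.5] w 0.0127 q [-0.4   0.77 -0.03  1.65  0.04  0.72  0.53]
[-0.0002, 0.0002, -0.0022, 0.0047, 0.0031, 0.0653]
```

```bash
python3 -m crank '[0,0,-0.002,0.005,0.003,0.015,-1, 0,0,-0.002,0.005,0.003,0.03,-1, 0,0,-0.002,0.005,0.003,0.045,-1, 0,0,-0.002,0.005,0.003,0.055,-1, 0,0,-0.002,0.005,0.003,0.065,-1, 0,0,-0.002,0.005,0.003,0.065,-1, 0,0,-0.002,0.005,0.003,0.065,-1, 0,0,-0.002,0.005,0.003,0.065,-1, 0,0,-0.002,0.005,0.003,0.065,-1, 0,0,-0.002,0.005,0.003,0.065,-1]'
python3 - <<'E'
from h import *
rel((.5186,.1968,.078,56.4))
zt=bot.sense()['tcp_pos'][2]-.0087
for n in('scene','top'):
    p,W=cloud(n); hsv=cv2.cvtColor(p,cv2.COLOR_RGB2HSV)
    near=np.hypot(W[...,0]-.5195,W[...,1]-.195)<.13
    m=(hsv[...,0]>105)&(hsv[...,0]<130)&(hsv[...,1]>130)&near&(abs(W[...,2]-zt)<.006)
    q=W[m]; print(n,'plate',len(q),cv2.minAreaRect((q[:,:2]*1000).astype(np.float32)),np.median(q[:,2]))
E
```

```text
clock: 11.5
tcp_pos: [0.5181, 0.1983, 0.1123]
tool_rot: [0.287, 0.958, 0.0, 0.0]
ft_force: [0.4, -0.5, -1.9]
width: 0.0126
grasp_force: 59.0
t 11.5 tcp [0.5181 0.1983 0.1123] f [ 0.4 -0.5 -1.9] w 0.0126 q [-0.41  0.84 -0.03  1.69  0.04  0.61  0.53]
[0.0001, 0.0001, 0.0015, -0.0017, -0.0013, 0.0457]
scene plate 1625 ((522.9360961914062, 195.17062377929688), (111.5218505859375, 171.4069366455078), 56.55965805053711) 0.10174139690069961
top plate 2925 ((517.6377563476562, 197.79519653320312), (113.04452514648438, 169.14697265625), 56.539695739746094) 0.10372214082920594
```

```bash
python3 -m crank '[0,0,0.001,-0.0015,-0.001,0,-1, 0,0,0.001,-0.0015,-0.001,0.007,-1, 0,0,0.001,-0.0015,-0.001,0.014,-1, 0,0,0.001,-0.0015,-0.001,0.02,-1, 0,0,0.001,-0.0015,-0.001,0.025,-1, 0,0,0.001,-0.0015,-0.001,0.03,-1, 0,0,0.001,-0.0015,-0.001,0.035,-1, 0,0,0.001,-0.0015,-0.001,0.04,-1, 0,0,0.001,-0.0015,-0.001,0.043,-1, 0,0,0.001,-0.0015,-0.001,0.045,-1]'
python3 - <<'E'
from h import *
rel((.5186,.1968,.078,56.4))
p,W=cloud('scene'); cv2.imwrite('pics/s5.png',cv2.resize(p[140:280,390:530][:,:,::-1],None,fx=4,fy=4))
E
```

```text
clock: 12.6
tcp_pos: [0.5185, 0.197, 0.0781]
tool_rot: [0.288, 0.958, -0.0, -0.0]
ft_force: [0.2, 0.3, -2.0]
width: 0.0126
grasp_force: 59.1
t 12.6 tcp [0.5185 0.197  0.0781] f [ 0.2  0.3 -2. ] w 0.0126 q [-0.41  0.9  -0.03  1.71  0.05  0.53  0.52]
[-0.0001, -0.0, 0.0005, -0.0003, -0.0002, 0.0001]
```

View pics/s5.png

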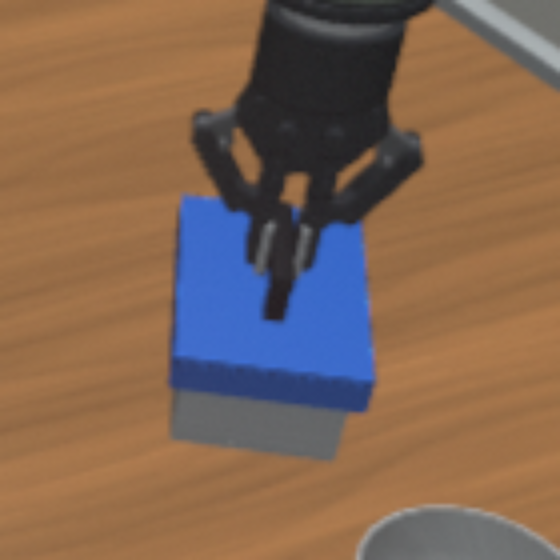

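The crop shows the lid's skirt around the pan rim at about (270,385), level, and the wrist force hasn't changed. I lower it 1 mm more, release and retreat.

```bash
python3 -m crank '[0,0,0,0,0,0.0015,-1, 0,0,0,0,0,0.0015,-1, 0,0,0,0,0,0.0015,0.3, 0,0,0,0,0,0.0015,0.3, 0,0,0,0,0,0.0015,0.3, 0,0,0,0,0,0.0015,0.3, 0,0,0,0,0,-0.03,0.3, 0,0,0,0,0,-0.07,0.3, 0,0,0,0,0,-0.12,0.3, 0,0,0,0,0,-0.17,0.3]'
python3 -m crank '[0,0,0,0,0,-0.04,0.3, 0,0,0,0,0,-0.08,0.3, 0,0,0,0,0,-0.12,0.3, 0,0,0,0,0,-0.12,0.3, 0,0,0,0,0,-0.12,0.3, 0,0,0,0,0,-0.12,0.3, 0,0,0,0,0,-0.12,0.3, 0,0,0,0,0,-0.12,0.3, 0,0,0,0,0,-0.12,0.3, 0,0,0,0,0,-0.12,0.3]'
python3 - <<'E'
from h import *
rel()
for n in('scene','top'):
    p,W=cloud(n); hsv=cv2.cvtColor(p,cv2.COLOR_RGB2HSV)
    near=np.hypot(W[...,0]-.5195,W[...,1]-.195)<.13
    m=(hsv[...,0]>105)&(hsv[...,0]<130)&(hsv[...,1]>130)&near&(abs(W[...,2]-.069)<.006)
    q=W[m]; A=np.c_[q[:,:2],np.ones(len(q))]
    print(n,'plate',len(q),cv2.minAreaRect((q[:,:2]*1000).astype(np.float32)),np.median(q[:,2]),'slope',np.linalg.lstsq(A,q[:,2],rcond=None)[0][:2])
    if n=='scene': cv2.imwrite('pics/s6.png',cv2.resize(p[140:280,390:530][:,:,::-1],None,fx=4,fy=4))
E
```

```text
clock: 13.65
tcp_pos: [0.5183, 0.1969, 0.2072]
tool_rot: [0.288, 0.958, -0.0, -0.0]
ft_force: [-0.4, -0.1, 0.1]
width: 0.0558
grasp_force: 0.0
clock: 14.65
tcp_pos: [0.5185, 0.197, 0.2956]
tool_rot: [0.288, 0.958, -0.0, -0.0]
ft_force: [-0.2, -0.0, 0.4]
width: 0.0556
grasp_force: 0.0
t 14.65 tcp [0.5185 0.197  0.2956] f [-0.2 -0.   0.4] w 0.0556 q [-0.4   0.61 -0.03  1.45  0.02  1.09  0.54]
scene plate 1786 ((521.9453125, 194.91165161132812), (111.7555160522461, 172.59130859375), 56.54127883911133) 0.06715885570940527 slope [-0.00038034  0.00328553]
top plate 3556 ((518.250732421875, 196.81556701660156), (113.23617553710938, 169.21234130859375), 56.27244186401367) 0.06928127519180727 slope [0.00058034 0.0017407 ]
```

View pics/s6.png

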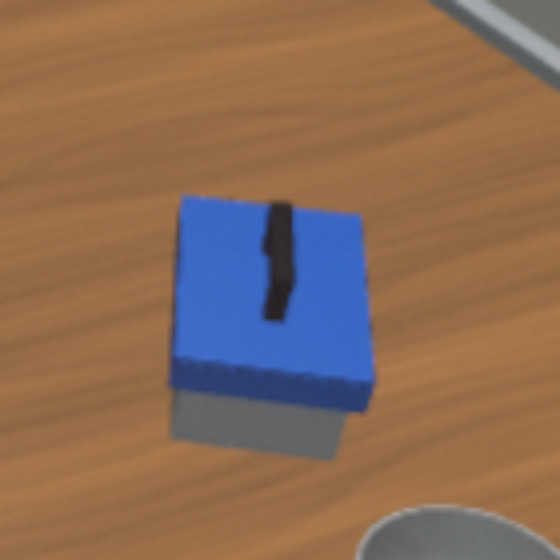

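The picture shows the lid seated level on the pan at (270,290), with its top plate at z 0.069 as expected, centred on the pan, and the gripper clear. I'm handing it in.

```bash
python3 -c "
from rig import bot
print(bot.sign_off())"
```

```text
the job is handed in; nothing more can be done
None
```

I pushed the lid over so it lay flat on the board, handle up, then carried it level to the pan and set it fully down, centred to within about 1 mm by the cameras; I let go and handed the job in at about 15 s, but the sign-off returned no verdict.

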